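Couple the classroom robot car to its trailer with the hitch pin

TASK

Take the blue-headed hitch pin out of its stand and couple the robot car to its trailer: thread the pin down through the slot in the hitch's upper plate, through the eye of the orange drawbar (it has slid back towards the trailer, so feel for it and draw it into line with the pin), and on through the lower plate, until the pin is fully home with its head sitting on the upper plate, then let go. Work gently, never pressing the pin against the hitch with more than 30 N, and leave the red spare pin and the other loose things where they are.

Things in the scene. Friction and masses are not known exactly. Their poses are not given: they have to be found in the camera images.
- pin_grip (a point): Blue-headed hitch pin (about 80 g), upright in its white stand at first. Head: square bar 18 x 18 mm, 44 mm tall. Below it a round steel shaft, 10 mm diameter, 60 mm long, its last 4 mm tapering to a flat end of 8.4 mm diameter. This point: on the axis inside the head, 28 mm above the head's underside, 88 mm above the tip; z up along the pin, x and y square to the head's flats.
- pin_tip (a point): The lower end of the hitch pin's shaft, on its axis; same axes as pin_grip.
- stand: Fixed white block 60 x 60 x 70 mm on a black foot 76 x 76 x 6 mm, with a vertical hole 12 mm wide, 64 mm deep in its middle; the hitch pin stands in it, head's underside on the block's top. Origin: centre of the underside, on the table. An equal grey block, which may change places with it, holds the red spare pin.
- hitch (a point): Upper plate of the car's hitch, rigid: 10 mm thick, 44 mm wide in x, y -40 to +40 mm, slot 12 mm wide in x from y = -32 to +6 mm. This point: level with its top face (78 mm above the table), on the axis of the lower hole. z up, +y to the car, -y to the trailer. A pin touching the slot's car end is in line with the lower hole. Pin home: head on this plate, tip 60 mm below this point.
- lower_hole (a point): Centre, at the top face, of the round through hole, 12 mm diameter, in the hitch's lower plate: rigid, 10 mm thick, top face 38 mm below the upper plate's top face; 18 mm of free space under it. Same axes as hitch, straight below it.
- sleeve (a point): Mouth of the trailer's sleeve (fixed), from which the orange drawbar runs in +y to the hitch; same axes as hitch, 70 mm to -y of its axis. The drawbar's end is an eye plate 32 mm wide, 8 mm thick, top face 16 mm below the upper plate's top, hole 12 mm diameter on the line x = 0, at first 5 to 24 mm to -y of the lower hole's axis; where is not measured.
- sleeve_top (a point): Middle of the top of that sleeve, 15 mm to -y and 12 mm above its mouth. How the drawbar behaves in it: it slides along y from 0 (eye in line with the lower hole) to 26 mm to -y, against about 6 N of friction, and stays where it is left; the eye plate gives down springily 0.4 mm per newton, 8 mm at most, and springs back.
- rig: Car, hitch and trailer, chocked on a fixed plywood board 125 (x) x 430 (y) x 12 mm that lies on the table. Origin on the table straight below the hitch point; same axes. Car and trailer stay below 95 mm above the table; the car's body and the trailer's sleeve start about 70 mm from the hitch axis.
- spare_grip (a point): The red-headed spare pin (same head, shaft only 30 mm), in the grey stand: to be left alone. This point is in its head, 28 mm above the head's underside.
- wheel: Loose black tyre with orange hub lying flat, 56 mm diameter, 18 mm thick; origin under its centre. A bystander.
- gear: Loose red gear lying flat, about 50 mm diameter, 16 mm tall; origin under its centre. A bystander.
- driver: Loose screwdriver 170 mm long; a bystander.
- battery: Loose grey battery pack 70 x 45 x 24 mm; origin under its centre. A bystander.
- sensor: Loose white distance sensor 30 x 50 x 28 mm; origin under its centre. A bystander.
Things that resemble listed ones, but are neither listed nor needed, are in the scene too. What is shaped like the part that bears pin_grip but green or turquoise is not meant.

How it is judged:
By the outcome, as a careful person would: the job done as asked, in the order asked, and still so for the second after the job is handed in, with the robot touching nothing.
It also fails if it takes over 72 s, if anything falls off the work surface, if the arm or the gripper's body presses on something with over 40 N, if the wrist force passes 120 N, or if a joint passes its speed limit or range.

ROBOT

A 6-joint arm with a two-finger parallel gripper is mounted at the origin on the work surface. World frame = base frame: x ahead of the robot, y to its left, z up, the work surface at z = 0. Lengths are in mm, angles in rad, forces in N, time in s.
With the tool pointing down it reaches from about 275 to 750 mm from the base axis. Payload 10.2 kg.
Tool frame: the origin (TCP) lies at the very end of the fingers, on their centre line; the grasp point (between the pads) lies behind it (ctrl.grasp_offset is the z of the grasp point in the tool frame, in mm); z points along the fingers, y is the direction in which the jaws open and shut (so a half turn about z gives the same grasp; the last joint's range is limited). The gripper opens to 85 mm and grips with 20 to 120 N. Pads are 22 mm wide; open, the fingers measure 114 mm over their backs; the gripper's body (76 mm by 85 mm) begins 54 mm behind the grasp point. The pads swing forward as they close: fully open they stand 13 mm farther back than shut.
Start: joints at [-1.553, 0.313, 1.498, -0, 1.331, -0.223], TCP at [125.188, -509.862, 231.294] pointing down, gripper open.
Joint ranges: [-2.94, 2.94], [-0.97, 2.17], [0.19, 2.56], [-1.23, 4.37], [0.02, 3.11], [-2.88, 2.88]. Speed limits (rad/s): [2.39, 2.39, 3.01, 3.14, 3.14, 3.14].

INTERFACE

Orientations are given as a unit quaternion [w, x, y, z].
In Python, from rig import ctrl, capture, job gives the robot as it stands. The module is installed in compiled form; this text tells all that it offers.
- The arm moves only by the tool move_arm, never from a script. Its argument "series" is a list of rows, each a list of 7 numbers: the turn, a rotation vector about the tool's x, y, z in rad, then the shift along the tool's x, y, z in cm, then the opening, from 0 (shut) to 1 (fully open). A call has 1 to 5 rows; each row is the pose to reach, as a shift and turn from the pose measured when the call began, along the tool's axes at that moment; what a row does not reach only later rows make up. A row lasts 1/12 s, in which the tool goes at most 41.7 mm and 7.16 degrees, less where a joint would pass 70% of its speed; a pose out of reach is approached as far as the arm can. A call with a gripper value outside its range is refused whole. The fingers move at their own pace and stop on an object; "grip_force" is the grip in N (left out, the last holds). Time passes only in rows, so rows that repeat a pose let the fingers close. It gives the time, the measured TCP pose, the force and the opening at its end, in the units of the state.
- ctrl.sense(): the state, without advancing time (a new reading comes with each control period).
- capture(name): name is "side" or "top"; returns a dict with "frame" (400x640x3 uint8, red, green, blue), "mtx" (3x3 intrinsics, pixels), "R" (3x3) and "t" (3): a world point X has camera coordinates R X + t. Camera axes: x right, y down, z forward; pixel columns grow to the right and rows downward; lengths in mm; the calibration is good to about 2 mm. A picture is of the moment at which its call begins. There is no depth.
- job.finish_job(): hands the job in, once; it reports no verdict.
The state is a dict: "time_s": time; "joints": joint angles; "dq": joint speeds; "tau": joint torques, N m; "eef_pos": TCP position; "ee_rot": TCP orientation; "force": force on the tool from outside, world axes, zero at the start; "wrist_torque": the same for the moment, N m; "grip_width": opening from 0.0 (shut) to 1.0 (fully open).
Only numpy, scipy, OpenCV 4.12 (cv2) and the standard library are available. Lean on these libraries where they do the work, as an engineer would, in place of code of your own. Each camera call takes 0.05 s, during which the arm holds its last target.

## Working session

There is one attempt and no reset: what is moved stays moved. The work goes in short steps, Python scripts to look and compute and a tool call to move; the robot and the scene stay as the last step left them, time stands still between calls to the robot, and variables do not carry over. Pictures are saved under pics/ and viewed, and the job is handed in when it is done.

Besides the shell and the picture viewer there is one more tool, called after "Emit:" in YAML: its name, and indented under it one key for each argument. move_arm: Moves the arm, as the interface text tells. Its arguments: {"type":"object","properties":{"series":{"type":"array","items":{"type":"array","items":{"type":"number"}}},"grip_force":{"type":"number"}},"required":["series"]}

```bash
mkdir -p pics; ls
python3 - <<'E'
from rig import ctrl,capture,job
import cv2
s=ctrl.sense();print({k:s[k] for k in('time_s','eef_pos','ee_rot','force','grip_width')},ctrl.grasp_offset)
for n in('side','top'):
    c=capture(n);cv2.imwrite(f'pics/{n}0.png',c['frame'][:,:,::-1]);print(n,c['mtx'].tolist(),c['R'].tolist(),c['t'].tolist())
E
```

```text
pics
{'time_s': 0.0, 'eef_pos': array([ 125.20053983, -509.59536562,  230.73143656]), 'ee_rot': array([-6.33082950e-04,  9.92760707e-01,  1.20107335e-01,  7.43039936e-05]), 'force': array([-0.33977478,  0.65491588, -0.97282471]), 'grip_width': 1.0008409690613225} -18.700000000000003
side [[510.20409229977435, 0.0, 322.9284150656482], [0.0, 510.20409229977435, 199.99275589277767], [0.0, 0.0, 1.0]] [[0.9891040032239957, -0.1464594111251905, 0.01493022769848395], [-0.061938601241704014, -0.5059989130541335, -0.8603073344243072], [0.13355478457355, 0.8500086710621828, -0.5095570415926117]] [-533.9816156879002, 123.55609650569971, 1435.3934238127022]
top [[386.36951235637645, 0.0, 321.89438792021747], [0.0, 386.36951235637645, 197.21549760493502], [0.0, 0.0, 1.0]] [[-0.02522639824938513, -0.9991355887955956, -0.03304094480249902], [-0.9921106281538583, 0.029081717714988305, -0.12194570594696061], [0.12280118214219388, 0.02970402155978382, -0.9919866636037279]] [33.05091910808262, 532.4053958345173, 1009.1393872078031]
```

View pics/side0.png

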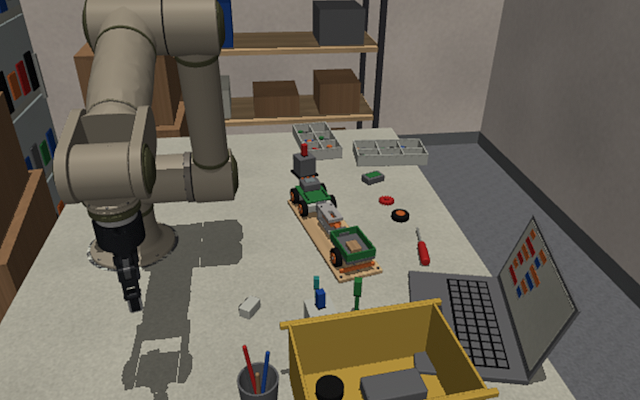

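View pics/top0.png

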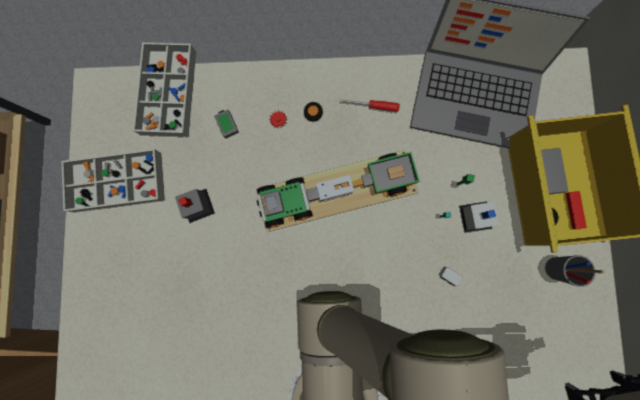

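The side view shows a blue head at about (320,298) and the rig at about (330,225). The top view shows a white stand with a blue head at (487,214), a grey stand with a red head at (185,202), and green/turquoise lookalikes at (465,180) and (444,215). I'll enlarge these to confirm.

Run:
```python
import cv2,numpy as np
a=cv2.imread('pics/top0.png');b=cv2.imread('pics/side0.png')
def cr(i,x,y,w,h,s): return cv2.resize(i[y:y+h,x:x+w],None,fx=s,fy=s,interpolation=cv2.INTER_CUBIC)
cv2.imwrite('pics/c1.png',cr(a,430,165,80,75,8))
cv2.imwrite('pics/c2.png',cr(b,270,265,110,75,7))
cv2.imwrite('pics/c3.png',cr(a,250,145,175,90,4.5))
cv2.imwrite('pics/c4.png',cr(b,280,165,110,120,5))
```

```text
(no output)
```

View pics/c1.png

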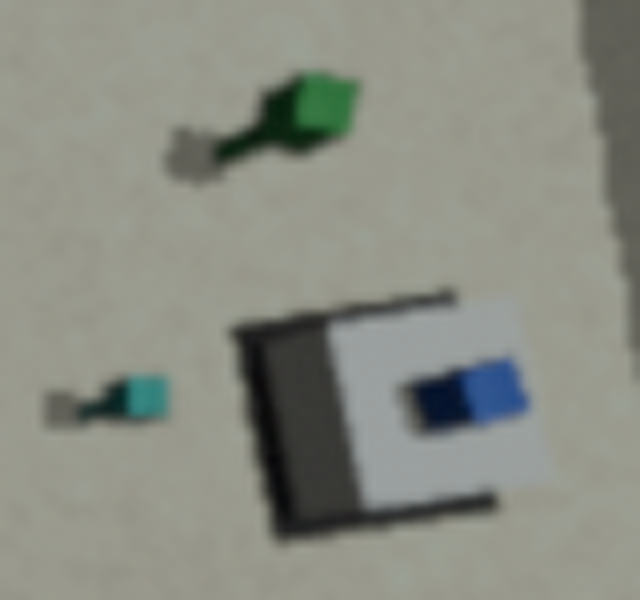

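View pics/c2.png

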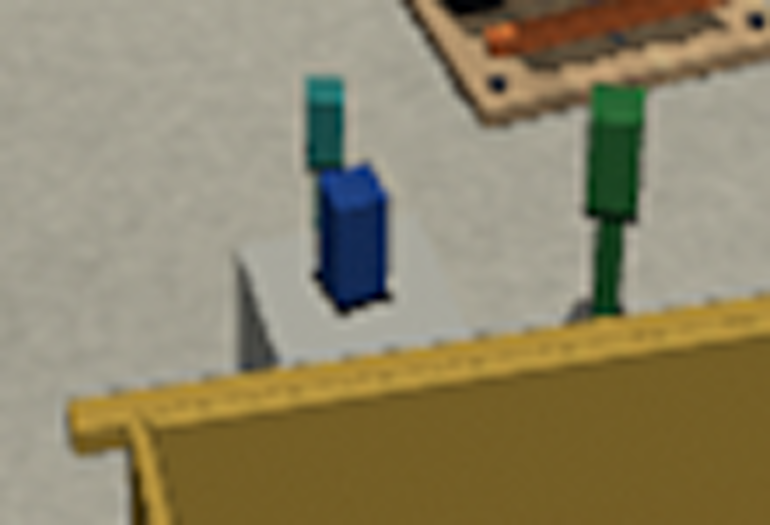

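View pics/c3.png

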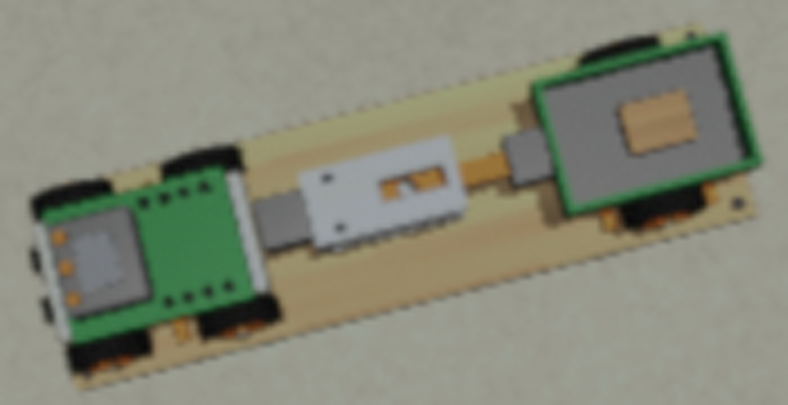

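View pics/c4.png

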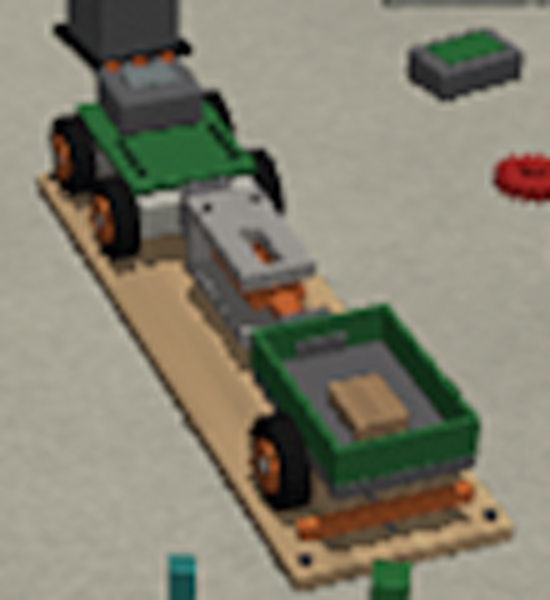

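```bash
cat > h.py <<'E'
import numpy as np,cv2
from rig import ctrl,capture,job
def ray(c,u,v):
    d=c['R'].T@np.linalg.inv(c['mtx'])@np.array([u,v,1.]);o=-c['R'].T@c['t'];return o,d/np.linalg.norm(d)
def onz(c,u,v,z):
    o,d=ray(c,u,v);return o+d*(z-o[2])/d[2]
def proj(c,X):
    p=c['mtx']@(c['R']@np.array(X,float)+c['t']);return p[:2]/p[2]
def tri(c1,p1,c2,p2):
    o1,d1=ray(c1,*p1);o2,d2=ray(c2,*p2)
    s=np.linalg.lstsq(np.c_[d1,-d2],o2-o1,rcond=None)[0]
    a=o1+s[0]*d1;b=o2+s[1]*d2;return (a+b)/2,np.linalg.norm(a-b)
E
python3 - <<'E'
from h import *
T=capture('top');S=capture('side')
hT=cv2.cvtColor(T['frame'],cv2.COLOR_RGB2HSV);hS=cv2.cvtColor(S['frame'],cv2.COLOR_RGB2HSV)
def show(n,h,m,off,z=None,c=None):
    m=m.astype(np.uint8);ct,_=cv2.findContours(m,0,2)
    for k in sorted(ct,key=cv2.contourArea)[-3:]:
        if len(k)<3: continue
        r=cv2.minAreaRect(k);bx=cv2.boxPoints(r)
        mo=cv2.moments(k);g=np.array([mo['m10'],mo['m01']])/max(mo['m00'],1e-6)+off
        print(n,cv2.contourArea(k),g.round(2),[round(x,1) for x in (*r[1],r[2])],(bx+off).round(1).tolist())
        if z is not None:
            print('   world',onz(c,*g,z).round(1),[onz(c,*(p+off),z).round(1)[:2].tolist() for p in bx])
# upscaled crops
def crop(h,x0,y0,x1,y1): return h[y0:y1,x0:x1],np.array([x0,y0])
h,o=crop(hT,470,195,510,235)
blue=(h[...,0]>100)&(h[...,0]<125)&(h[...,1]>130)
print(h[12:24,10:28,2][blue[12:24,10:28]])
show('bluetop',h,blue&(h[...,2]>150),o,120,T);show('blueall',h,blue,o)
h,o=crop(hS,300,280,340,315)
blue=(h[...,0]>100)&(h[...,0]<125)&(h[...,1]>130)
show('Sblue',h,blue,o)
h,o=crop(hT,250,140,425,240)
w=(h[...,1]<50)&(h[...,2]>130)&(h[...,0]>90)
show('plate',h,w,o,78,T)
E
```

```text
[134 141 140 139 139  53  81 125 141 142 142 140 140  47  44  44  46  68
 123 142 144 142 141 140 142  43  44  45  44  57 112 138 143 142 141 140
 139  44  43  44  45  51  92 131 143 142 141 140 139 141  43  44  44  44
  46  69 124 144 143 141 138  47  48  50]
blueall 48.5 [488.66 214.01] [5.5, 12.0, 81.9] [[482.4, 211.9], [494.3, 210.2], [495.1, 215.7], [483.2, 217.4]]
Sblue 142.5 [319.93 298.26] [19.0, 9.0, 90.0] [[315.0, 289.0], [324.0, 289.0], [324.0, 308.0], [315.0, 308.0]]
plate 2.0 [306.5 205.5] [9.2, 1.2, 80.5] [[304.7, 198.1], [305.8, 197.9], [307.3, 206.9], [306.2, 207.1]]
   world [507.2  57.4  78. ] [[526.7, 61.7], [527.1, 58.8], [503.4, 55.4], [503.0, 58.3]]
plate 499.5 [334.43 187.31] [16.1, 34.2, 75.5] [[315.8, 183.7], [348.9, 175.2], [353.0, 190.7], [319.9, 199.3]]
   world [552.4 -15.9  78. ] [[563.2, 32.0], [583.1, -54.4], [542.0, -63.4], [522.2, 22.6]]
```

Run:
```python
from h import *
T=capture('top');S=capture('side')
def cr(c,x,y,w,h,s,n,st):
    i=cv2.resize(c['frame'][y:y+h,x:x+w,::-1],None,fx=s,fy=s,interpolation=cv2.INTER_CUBIC)
    for k in range(0,w,st): cv2.line(i,(k*s+s//2,0),(k*s+s//2,6),(0,0,255),1);cv2.putText(i,str(x+k),(k*s,18),0,.4,(0,0,255),1)
    for k in range(0,h,st): cv2.line(i,(0,k*s+s//2),(6,k*s+s//2),(0,0,255),1);cv2.putText(i,str(y+k),(8,k*s+s//2+4),0,.4,(0,0,255),1)
    cv2.imwrite(n,i)
cr(T,306,170,58,36,13,'pics/p1.png',5)
cr(S,312,195,50,45,13,'pics/p2.png',5)
cr(T,456,198,42,36,14,'pics/p3.png',5)
```

```text
(no output)
```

View pics/p1.png

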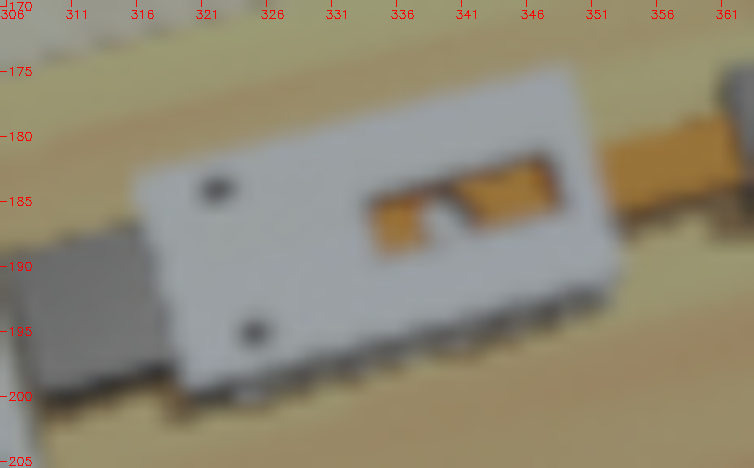

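View pics/p2.png

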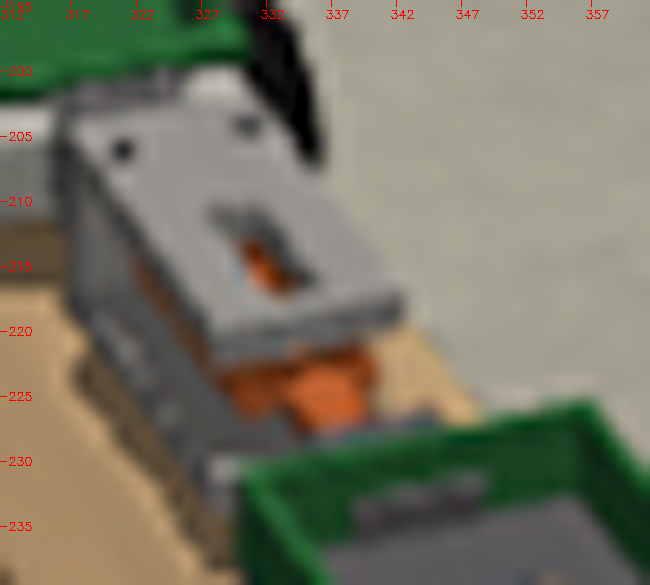

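View pics/p3.png

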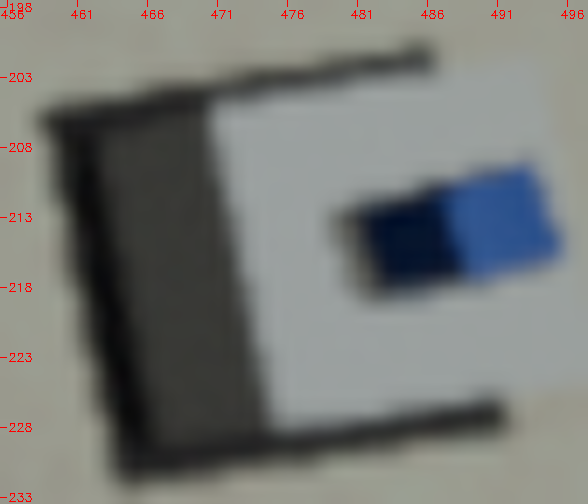

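Run:
```python
from h import *
T=capture('top');S=capture('side')
f=lambda P,s,x,y:[((p[0]+.5)/s-.5+x,(p[1]+.5)/s-.5+y) for p in P]
from scipy.optimize import least_squares
def rect(c,pts,loc,z,name):
    W=np.array([onz(c,*p,z)[:2] for p in pts]);loc=np.array(loc,float)
    def m(q): a=q[2];R=np.array([[np.cos(a),-np.sin(a)],[np.sin(a),np.cos(a)]]);return loc@R.T+q[:2]
    r=least_squares(lambda q:(m(q)-W).ravel(),[*W.mean(0),0.2]);print(name,z,r.x.round(3),'deg',np.degrees(r.x[2]).round(2),'res',(m(r.x)-W).round(1).tolist());return r.x
P=f([(133,175),(572,65),(618,293),(188,388)],13,306,170)
rect(T,P,[(22,40),(22,-40),(-22,-40),(-22,40)],78,'plate')
Q=f([(370,203),(545,160),(556,208),(382,253)],13,306,170)
rect(T,Q,[(6,6),(6,-32),(-6,-32),(-6,6)],78,'slot')
G=f([(72,122),(215,330),(398,295),(262,108)],13,312,195)
rect(S,G,[(-22,40),(-22,-40),(22,-40),(22,40)],78,'plateS')
print('eye',onz(T,*f([(447,212)],13,306,170)[0],62))
St=f([(209,100),(540,60),(590,390),(270,432)],14,456,198)
H=f([(443,195),(530,166),(560,256),(470,280)],14,456,198)
sq=lambda a:[(a,a),(a,-a),(-a,-a),(-a,a)]
for z in(70,76):
    rect(T,St,sq(30),z,'stand');rect(T,H,sq(9),z+44,'head')
# head in side: c2 origin 270,265 s7
Hs=f([(322,178),(365,166),(385,193),(335,208)],7,270,265)
B=f([(342,308)],7,270,265)
for z in(114,120): rect(S,Hs,[(-9,9),(9,9),(9,-9),(-9,-9)],z,'headS')
a,e=tri(T,np.mean(H,0),S,np.mean(Hs,0));print('tri',a,e)
```

```text
plate 78 [ 5.52611e+02 -1.63050e+01  2.02000e-01] deg 11.56 res [[1.0, -4.8], [-2.5, 4.9], [0.5, 3.6], [1.0, -3.7]]
slot 78 [ 5.54105e+02 -2.07640e+01  2.18000e-01] deg 12.47 res [[0.6, 1.3], [1.2, -0.7], [-0.8, -1.4], [-1.0, 0.8]]
plateS 78 [ 5.5549e+02 -1.7318e+01  1.8400e-01] deg 10.56 res [[1.4, -6.7], [-2.4, 3.4], [-0.4, 2.7], [1.4, 0.6]]
eye [558.2382767  -30.48122595  62.        ]
stand 70 [ 4.70633e+02 -3.95703e+02  9.40000e-02] deg 5.37 res [[-0.4, -0.2], [-0.4, 0.4], [0.2, -1.0], [0.7, 0.8]]
head 114 [ 4.70871e+02 -3.96017e+02  2.50000e-01] deg 14.32 res [[1.1, 1.4], [0.9, -0.7], [-0.7, -1.2], [-1.4, 0.5]]
stand 76 [ 4.70239e+02 -3.93397e+02  9.40000e-02] deg 5.37 res [[-0.3, 0.0], [-0.2, 0.2], [0.0, -1.2], [0.5, 1.0]]
head 120 [ 4.70457e+02 -3.93602e+02  2.50000e-01] deg 14.32 res [[1.2, 1.5], [1.0, -0.7], [-0.7, -1.3], [-1.4, 0.5]]
headS 114 [ 4.72572e+02 -3.97010e+02  2.55000e-01] deg 14.62 res [[-2.4, 1.5], [1.0, 2.2], [1.3, -2.0], [0.1, -1.7]]
headS 120 [ 4.71519e+02 -4.03888e+02  2.55000e-01] deg 14.62 res [[-2.4, 1.5], [1.1, 2.2], [1.4, -2.0], [0.0, -1.7]]
tri [ 471.78423424 -396.36584528  113.37067246] 1.7558112821983909
```

Run:
```python
from h import *
T=capture('top');S=capture('side')
print('bin',tri(T,(526,247),S,(283,327)),tri(T,(509,134),S,(440,302)))
f=lambda p:((p[0]+.5)/4.5-.5+250,(p[1]+.5)/4.5-.5+145)
for a,b in [((85,388),(752,213)),((245,140),(690,27))]:
    A=onz(T,*f(a),12);B=onz(T,*f(b),12);d=A-B;print(A.round(1),B.round(1),np.degrees(np.arctan2(-d[0],d[1])))
s=ctrl.sense();p=s['eef_pos'];print(s['time_s'])
from scipy.spatial.transform import Rotation as R
q=s['ee_rot'];Rm=R.from_quat([*q[1:],q[0]]).as_matrix();print(Rm.round(3));print('shift to above pin',Rm.T@(np.array([471.2,-396.2,180])-p)/10)
```

```text
bin (array([ 386.90892858, -478.88968195,   99.6848673 ]), np.float64(1.7633512969626963)) (array([ 694.79290254, -464.415679  ,  109.70513449]), np.float64(49.29341191985421))
[447.4 167.6  12. ] [ 542.6 -240.6   12. ] 13.138174133244105
[597.3  67.2  12. ] [ 659.4 -209.    12. ] 12.670772676393812
0.5
[[ 0.971  0.239 -0.   ]
 [ 0.239 -0.971  0.   ]
 [-0.    -0.    -1.   ]]
shift to above pin [36.31202809 -2.78184088  5.12580227]
```

The bin rim is at about y=-479, z≈105, and clears the grasp. The enlarged crop shows the blue head at px (490,214) on the white block, as described. The green (465,180) and turquoise (444,215) ones aren't meant, and the red one is in the grey block. I'm moving above the pin now.

Emit:
move_arm:
  series:
    - [0,0,0,36.3,-2.8,2.0,0.5]
    - [0,0,0,36.3,-2.8,2.0,0.5]
    - [0,0,0,36.3,-2.8,2.0,0.5]
    - [0,0,0,36.3,-2.8,2.0,0.5]
    - [0,0,0,36.3,-2.8,2.0,0.5]
  grip_force: 60

```text
time_s: 0.92
eef_pos: [324.6, -443.9, 219.9]
ee_rot: [0.0, 0.993, 0.12, 0.0]
force: [-1.1, -1.5, 0.3]
grip_width: 0.502
```

Emit:
move_arm:
  series:
    - [0,0,0,15.4,-1.1,4.0,0.5]
    - [0,0,0,15.4,-1.1,4.0,0.5]
    - [0,0,0,15.4,-1.1,4.0,0.5]
    - [0,0,0,15.4,-1.1,5.0,0.5]
    - [0,0,0,15.4,-1.1,5.0,0.5]

```text
time_s: 1.33
eef_pos: [475.3, -392.7, 165.8]
ee_rot: [-0.002, 0.992, 0.122, -0.001]
force: [-0.6, 0.2, -1.0]
grip_width: 0.5
```

```bash
cat > look.py <<'E'
import sys
from h import *
from scipy.spatial.transform import Rotation as R
def cr(c,x,y,w,h,s,n,st=5):
    i=cv2.resize(c['frame'][y:y+h,x:x+w,::-1],None,fx=s,fy=s,interpolation=cv2.INTER_CUBIC)
    for k in range(0,w,st): cv2.line(i,(k*s+s//2,0),(k*s+s//2,6),(0,0,255),1);cv2.putText(i,str(x+k),(k*s,18),0,.35,(0,0,255),1)
    for k in range(0,h,st): cv2.line(i,(0,k*s+s//2),(6,k*s+s//2),(0,0,255),1);cv2.putText(i,str(y+k),(8,k*s+s//2+4),0,.35,(0,0,255),1)
    cv2.imwrite(n,i)
def rem(x,y,z):
    s=ctrl.sense();q=s['ee_rot'];M=R.from_quat([*q[1:],q[0]]).as_matrix()
    print('t',s['time_s'],'pos',s['eef_pos'].round(1),'F',s['force'].round(1),'cm',(M.T@(np.array([x,y,z])-s['eef_pos'])/10).round(3),'yaw',np.degrees(np.arctan2(M[1,0],M[0,0])).round(2),'tilt',M[:2,2].round(4),'g',s['grip_width'])
E
python3 - <<'E'
from look import *
rem(471.2,-396.2,79.3)
cr(capture('side'),280,230,80,85,7,'pics/g1.png')
E
```

```text
t 1.3333 pos [ 475.3 -392.7  165.8] F [-0.6  0.2 -1. ] cm [-0.481  0.287  8.65 ] yaw 14.07 tilt [-0.0021  0.0047] g 0.5000164207713492
```

View pics/g1.png

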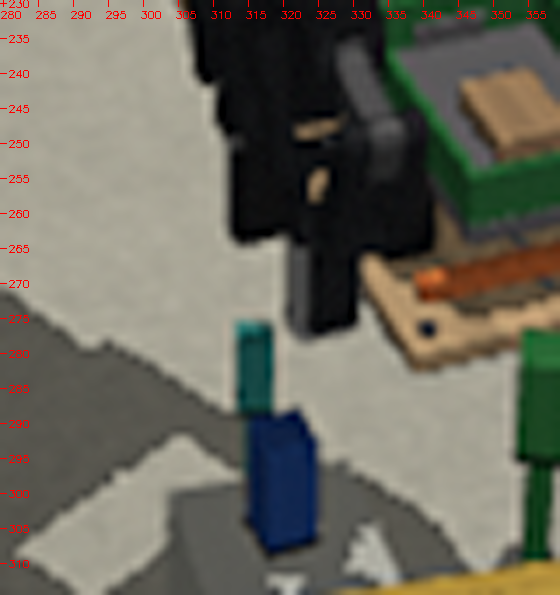

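The gripper is above the blue head (px ~320,290) and slightly to its +x side. I'll correct that and descend.

Emit:
move_arm:
  series:
    - [0,0,0,-0.5,0.3,2.0,0.5]
    - [0,0,0,-0.5,0.3,4.0,0.5]
    - [0,0,0,-0.5,0.3,6.5,0.5]
    - [0,0,0,-0.5,0.3,8.0,0.5]
    - [0,0,0,-0.5,0.3,8.3,0.5]

```text
time_s: 1.8
eef_pos: [467.3, -397.9, 82.1]
ee_rot: [-0.003, 0.993, 0.121, -0.002]
force: [0.1, -0.1, -0.6]
grip_width: 0.5
```

Run:
```python
from look import *
rem(471.2,-396.2,79.3)
cr(capture('side'),280,250,80,65,9,'pics/g2.png')
cr(capture('top'),445,185,70,60,9,'pics/g3.png')
```

```text
t 1.8 pos [ 467.3 -397.9   82.1] F [ 0.1 -0.1 -0.6] cm [ 0.417 -0.071  0.282] yaw 13.95 tilt [-0.0049  0.0061] g 0.49972283640102044
```

View pics/g2.png

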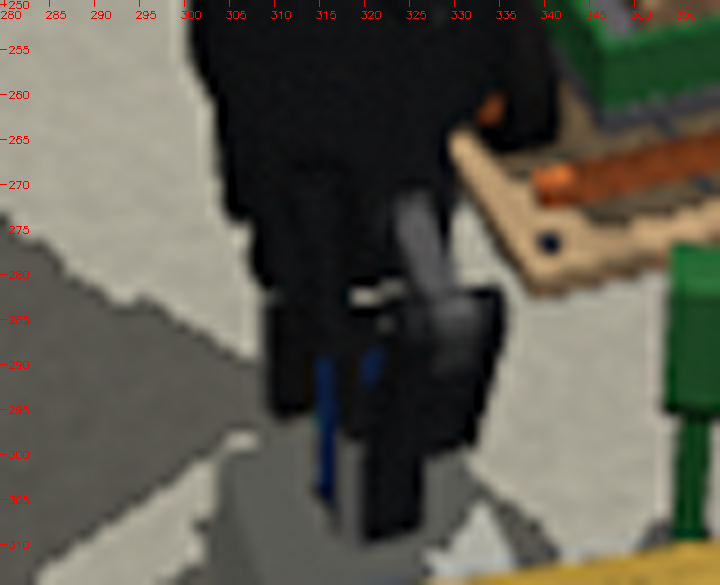

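View pics/g3.png

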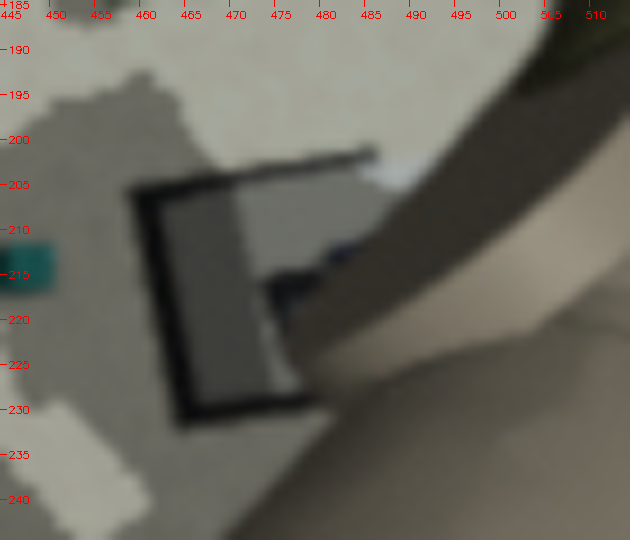

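The fingers straddle the head (blue visible at px 316,297 between them). I'll settle the pose and then close.

Emit:
move_arm:
  series:
    - [0,0,0,0.4,-0.1,0.3,0.5]
    - [0,0,0,0.4,-0.1,0.3,0.5]
    - [0,0,0,0.4,-0.1,0.3,0.5]

```text
time_s: 2.15
eef_pos: [472.4, -397.1, 82.7]
ee_rot: [-0.001, 0.993, 0.122, -0.001]
force: [0.4, -0.3, 0.6]
grip_width: 0.499
```

Run:
```python
from look import *
rem(471.2,-396.2,79.3)
```

```text
t 2.15 pos [ 472.4 -397.1   82.7] F [ 0.4 -0.3  0.6] cm [-0.095 -0.113  0.344] yaw 13.97 tilt [-0.0014  0.0018] g 0.4989779435486712
```

Emit:
move_arm:
  series:
    - [0,0,0,-0.1,-0.1,0.35,0.5]
    - [0,0,0,-0.1,-0.1,0.35,0.5]
    - [0,0,0,-0.1,-0.1,0.35,0.5]
    - [0,0,0,-0.1,-0.1,0.35,0.5]

```text
time_s: 2.48
eef_pos: [471.2, -396.3, 79.4]
ee_rot: [-0.001, 0.993, 0.122, -0.001]
force: [-1.6, 0.1, 0.1]
grip_width: 0.5
```

Run:
```python
from look import *
rem(471.2,-396.2,79.3)
```

```text
t 2.4833 pos [ 471.2 -396.3   79.4] F [-1.6  0.1  0.1] cm [ 0.004 -0.012  0.005] yaw 13.97 tilt [-0.0013  0.0017] g 0.5002758786529538
```

Emit:
move_arm:
  series:
    - [0,0,0,0,0,0,0.1]
    - [0,0,0,0,0,0,0.1]
    - [0,0,0,0,0,0,0.1]
    - [0,0,0,0,0,0,0.1]
    - [0,0,0,0,0,0,0.1]
  grip_force: 80

```text
time_s: 2.9
eef_pos: [471.3, -396.5, 79.6]
ee_rot: [-0.001, 0.993, 0.122, -0.0]
force: [0.4, -0.7, 2.6]
grip_width: 0.199
```

Run:
```python
from look import *
rem(471.2,-396.2,79.3);print(ctrl.sense()['wrist_torque'])
cr(capture('side'),280,250,80,65,9,'pics/g4.png')
```

```text
t 2.9 pos [ 471.3 -396.5   79.6] F [ 0.4 -0.7  2.6] cm [-0.002 -0.032  0.032] yaw 13.97 tilt [-0.0009  0.0012] g 0.19863876655543464
[-0.03909768  0.02713248 -0.01540925]
```

View pics/g4.png

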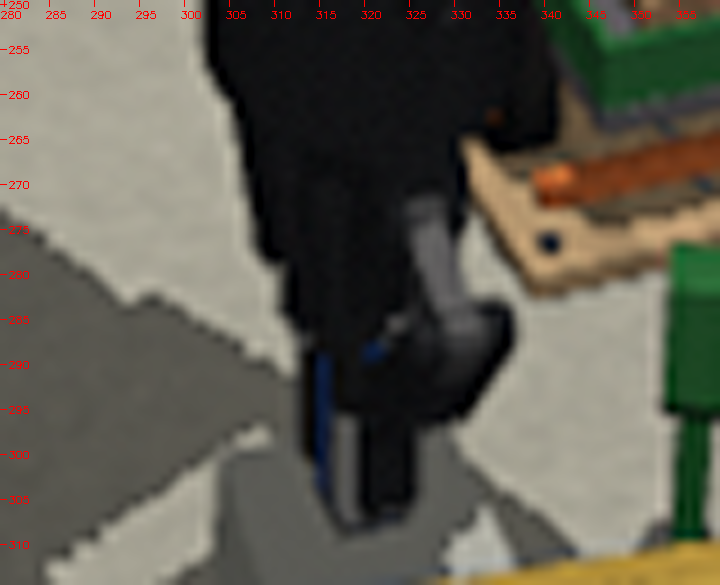

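The gripper is closed on the head at 0.199 ≈ 17 mm. I'll lift straight up.

Emit:
move_arm:
  series:
    - [0,0,0,0,0,-0.5,0.1]
    - [0,0,0,0,0,-1.5,0.1]
    - [0,0,0,0,0,-3.0,0.1]
    - [0,0,0,0,0,-5.0,0.1]
    - [0,0,0,0,0,-7.0,0.1]

```text
time_s: 3.37
eef_pos: [471.2, -396.4, 150.9]
ee_rot: [-0.001, 0.993, 0.122, -0.001]
force: [0.2, -0.3, -1.0]
grip_width: 0.201
```

Emit:
move_arm:
  series:
    - [0,0,0,0,0,-3.0,0.1]
    - [0,0,0,0,0,-6.0,0.1]
    - [0,0,0,0,0,-9.0,0.1]
    - [0,0,0,0,0,-10.0,0.1]
    - [0,0,0,0,0,-10.0,0.1]

```text
time_s: 3.78
eef_pos: [471.8, -397.0, 254.0]
ee_rot: [0.001, 0.993, 0.122, 0.001]
force: [0.5, 0.0, -1.0]
grip_width: 0.198
```

Run:
```python
from look import *
rem(556.3,-30.5,200);print(ctrl.sense()['wrist_torque'])
cr(capture('side'),280,200,80,85,7,'pics/g5.png')
```

```text
t 3.7833 pos [ 471.8 -397.   254. ] F [ 0.5  0.  -1. ] cm [ 17.046 -33.532   5.333] yaw 13.98 tilt [ 0.002  -0.0022] g 0.19830281810471587
[-0.01742613  0.03429718  0.04460534]
```

View pics/g5.png

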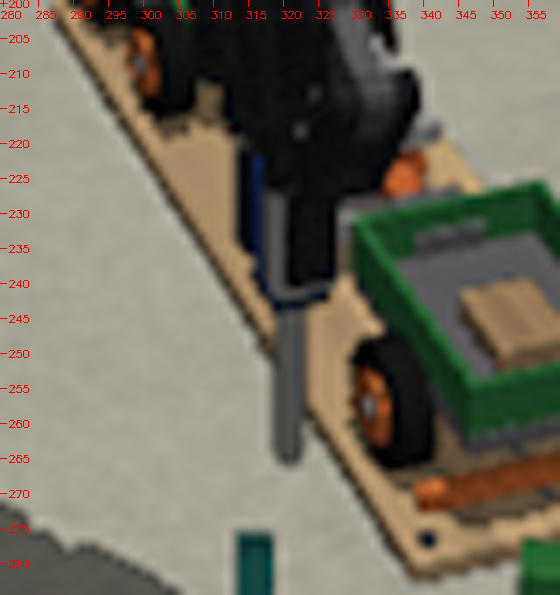

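The pin is out and vertical, with its tip at px (321,266). I'll carry it high over to the hitch.

Emit:
move_arm:
  series:
    - [0,0,0,1.5,-3.0,0,0.1]
    - [0,0,0,3.4,-6.7,0,0.1]
    - [0,0,0,5.1,-10.0,0,0.1]
    - [0,0,0,6.8,-13.4,0,0.1]
    - [0,0,0,8.5,-16.8,0,0.1]

```text
time_s: 4.25
eef_pos: [512.6, -210.7, 249.1]
ee_rot: [-0.002, 0.993, 0.121, -0.002]
force: [0.2, -0.5, -0.2]
grip_width: 0.198
```

Emit:
move_arm:
  series:
    - [0,0,0,1.7,-3.4,0,0.1]
    - [0,0,0,3.4,-6.7,0.5,0.1]
    - [0,0,0,5.0,-10.0,1.0,0.1]
    - [0,0,0,6.4,-12.7,1.5,0.1]
    - [0,0,0,7.0,-14.0,2.0,0.1]

```text
time_s: 4.67
eef_pos: [546.2, -54.2, 227.0]
ee_rot: [-0.003, 0.992, 0.123, -0.004]
force: [0.4, -0.1, -1.3]
grip_width: 0.197
```

Run:
```python
from look import *
rem(556.3,-30.5,170)
```

```text
t 4.6667 pos [546.2 -54.2 227. ] F [ 0.4 -0.1 -1.3] cm [ 1.597 -2.009  5.706] yaw 14.11 tilt [-0.0078  0.0055] g 0.19663118749312197
```

Emit:
move_arm:
  series:
    - [0,0,0,0.8,-1.0,2.5,0.1]
    - [0,0,0,1.6,-2.0,4.5,0.1]
    - [0,0,0,1.6,-2.0,5.7,0.1]
    - [0,0,0,1.6,-2.0,5.7,0.1]
    - [0,0,0,1.6,-2.0,5.7,0.1]

```text
time_s: 5.08
eef_pos: [555.5, -30.4, 168.6]
ee_rot: [-0.004, 0.992, 0.123, -0.005]
force: [-0.6, -0.3, -0.2]
grip_width: 0.198
```

Run:
```python
from look import *
rem(556.3,-30.5,158)
T=capture('top');S=capture('side')
cr(S,300,180,65,60,10,'pics/h1.png')
cr(T,306,160,70,46,10,'pics/h2.png')
```

```text
t 5.0833 pos [555.5 -30.4 168.6] F [-0.6 -0.3 -0.2] cm [0.083 0.035 1.057] yaw 14.12 tilt [-0.0112  0.0063] g 0.19767306442769128
```

View pics/h1.png

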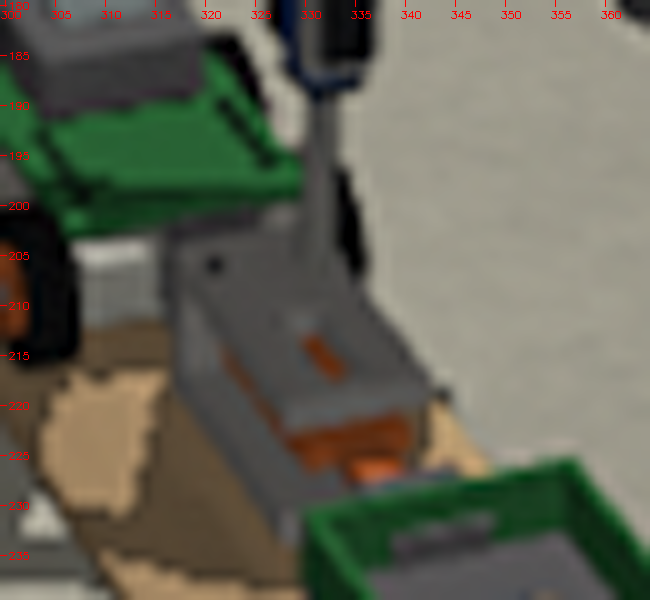

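View pics/h2.png

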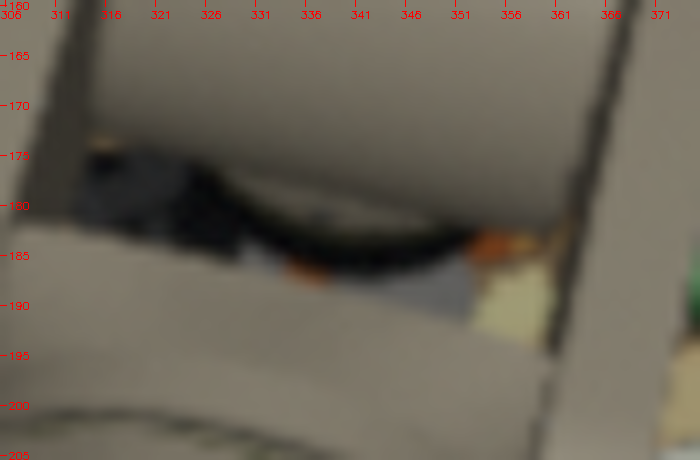

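```bash
cat >> look.py <<'E'
HX,HY,HYAW=554.1,-20.8,np.radians(12.8)
def fixori(yaw):
    s=ctrl.sense();q=s['ee_rot'];M=R.from_quat([*q[1:],q[0]]).as_matrix()
    c,sn=np.cos(yaw),np.sin(yaw);G=np.array([[c,sn,0],[sn,-c,0],[0,0,-1.]])
    print('rotvec',R.from_matrix(M.T@G).as_rotvec().round(4))
def hitch():
    s=ctrl.sense();q=s['ee_rot'];M=R.from_quat([*q[1:],q[0]]).as_matrix()
    tip=s['eef_pos']+69.3*M[:,2];d=tip-[HX,HY,78];c,sn=np.cos(HYAW),np.sin(HYAW)
    print('t',s['time_s'],'tip in hitch',np.round([c*d[0]+sn*d[1],-sn*d[0]+c*d[1],d[2]],2),'F hitch',np.round([c*s['force'][0]+sn*s['force'][1],-sn*s['force'][0]+c*s['force'][1],s['force'][2]],1),'tilt',M[:2,2].round(4),'g',round(s['grip_width'],3))
    return tip
E
python3 - <<'E'
from look import *
fixori(HYAW);tip=hitch()
S=capture('side')
print('tip px',proj(S,tip),'tip dropped to 78',proj(S,[tip[0],tip[1],78]))
c,s=np.cos(HYAW),np.sin(HYAW)
for p in [(-6,6),(6,6),(6,-32),(-6,-32),(-22,-40),(22,-40)]:
    print(p,proj(S,[HX+c*p[0]-s*p[1],HY+s*p[0]+c*p[1],78]).round(1))
E
```

```text
rotvec [-0.007   0.006   0.0224]
t 5.1833 tip in hitch [-0.45 -9.94 23.08] F hitch [ 0.4 -0.4 -0.8] tilt [-0.0075  0.0054] g 0.199
tip px [330.70007028 206.28019587] tip dropped to 78 [330.51503138 213.24424466]
(-6, 6) [326.6 210.8]
(6, 6) [330.5 210. ]
(6, -32) [335.6 216.8]
(-6, -32) [331.6 217.6]
(-22, -40) [327.4 220.1]
(22, -40) [342.  217.2]
```

Run:
```python
from look import *
rem(556.3,-30.55,151.5);fixori(HYAW)
```

```text
t 5.2333 pos [556.5 -31.  170.7] F [ 0.2  0.2 -0.7] cm [ 1.000e-03 -4.000e-02  1.918e+00] yaw 14.08 tilt [-0.0068  0.0052] g 0.1993292474522161
rotvec [-0.0067  0.0054  0.0223]
```

Emit:
move_arm:
  series:
    - [-0.007,0.0055,0.022,0,-0.04,0.5,0.1]
    - [-0.007,0.0055,0.022,0,-0.04,1.0,0.1]
    - [-0.007,0.0055,0.022,0,-0.04,1.5,0.1]
    - [-0.007,0.0055,0.022,0,-0.04,1.5,0.1]
    - [-0.007,0.0055,0.022,0,-0.04,1.5,0.1]

```text
time_s: 5.65
eef_pos: [556.2, -30.7, 155.6]
ee_rot: [0.0, 0.994, 0.112, -0.0]
force: [0.2, 0.3, -0.9]
grip_width: 0.203
```

Run:
```python
from look import *
rem(556.3,-30.55,151.5);fixori(HYAW);hitch()
S=capture('side')
cr(S,312,180,45,45,14,'pics/h3.png')
```

```text
t 5.65 pos [556.2 -30.7 155.6] F [ 0.2  0.3 -0.9] cm [ 0.011 -0.009  0.406] yaw 12.83 tilt [-0.0003 -0.0001] g 0.2027022018515973
rotvec [0.     0.0004 0.0005]
t 5.65 tip in hitch [ -0.14 -10.09   8.26] F hitch [ 0.2  0.3 -0.9] tilt [-0.0003 -0.0001] g 0.203
```

View pics/h3.png

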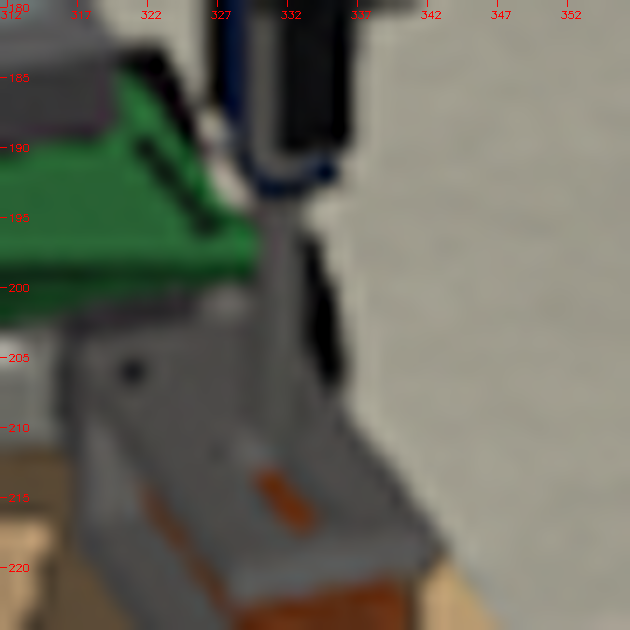

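The tip is just above the slot's middle (px ~331.5,211). I'll lower it gently and watch the force.

Emit:
move_arm:
  series:
    - [0,0,0,0.01,0,0.3,0.1]
    - [0,0,0,0.01,0,0.6,0.1]
    - [0,0,0,0.01,0,0.8,0.1]
    - [0,0,0,0.01,0,0.9,0.1]
    - [0,0,0,0.01,0,1.0,0.1]

```text
time_s: 6.12
eef_pos: [556.4, -30.6, 145.6]
ee_rot: [0.0, 0.994, 0.112, -0.0]
force: [-0.0, 0.4, -0.5]
grip_width: 0.198
```

Run:
```python
from look import *
hitch()
```

```text
t 6.1167 tip in hitch [  0.09 -10.11  -1.7 ] F hitch [ 0.1  0.4 -0.5] tilt [-0.0001 -0.0002] g 0.198
```

Emit:
move_arm:
  series:
    - [0,0,0,0,0,0.2,0.1]
    - [0,0,0,0,0,0.4,0.1]
    - [0,0,0,0,0,0.5,0.1]
    - [0,0,0,0,0,0.6,0.1]
    - [0,0,0,0,0,0.7,0.1]

```text
time_s: 6.53
eef_pos: [556.5, -30.6, 138.5]
ee_rot: [0.0, 0.994, 0.112, -0.0]
force: [0.1, 0.5, -0.4]
grip_width: 0.199
```

Run:
```python
from look import *
hitch()
```

```text
t 6.5333 tip in hitch [  0.11 -10.13  -8.78] F hitch [ 0.2  0.4 -0.4] tilt [-0.     -0.0002] g 0.199
```

In the slot with no contact force. Going on towards the eye, whose top is at -16.

Emit:
move_arm:
  series:
    - [0,0,0,0,0,0.2,0.1]
    - [0,0,0,0,0,0.4,0.1]
    - [0,0,0,0,0,0.6,0.1]
    - [0,0,0,0,0,0.7,0.1]
    - [0,0,0,0,0,0.8,0.1]

```text
time_s: 6.95
eef_pos: [556.4, -30.6, 130.3]
ee_rot: [0.0, 0.994, 0.112, -0.0]
force: [-0.1, -0.3, -0.4]
grip_width: 0.198
```

Run:
```python
from look import *
hitch()
```

```text
t 6.95 tip in hitch [  0.09 -10.1  -16.96] F hitch [-0.2 -0.3 -0.4] tilt [-0.0001 -0.0002] g 0.198
```

Emit:
move_arm:
  series:
    - [0,0,0,0,0,0.1,0.1]
    - [0,0,0,0,0,0.2,0.1]
    - [0,0,0,0,0,0.3,0.1]
    - [0,0,0,0,0,0.3,0.1]

```text
time_s: 7.28
eef_pos: [556.4, -30.6, 127.2]
ee_rot: [0.0, 0.994, 0.112, -0.0]
force: [-0.3, -0.0, -1.5]
grip_width: 0.197
```

Run:
```python
from look import *
hitch()
```

```text
t 7.2833 tip in hitch [ 1.000e-02 -1.008e+01 -2.013e+01] F hitch [-0.3  0.1 -1.5] tilt [-0.0004 -0.0001] g 0.197
```

Emit:
move_arm:
  series:
    - [0,0,0,0,0,0.15,0.1]
    - [0,0,0,0,0,0.3,0.1]
    - [0,0,0,0,0,0.4,0.1]
    - [0,0,0,0,0,0.5,0.1]
    - [0,0,0,0,0,0.5,0.1]

```text
time_s: 7.7
eef_pos: [556.2, -30.6, 121.9]
ee_rot: [-0.0, 0.994, 0.112, -0.0]
force: [-0.2, -0.5, -1.0]
grip_width: 0.2
```

Run:
```python
from look import *
hitch()
```

```text
t 7.7 tip in hitch [ -0.13 -10.02 -25.4 ] F hitch [-0.3 -0.4 -1. ] tilt [-0.0008 -0.    ] g 0.2
```

9 mm past the eye's top face with no reaction, so the pin is through the eye. I'll lower it a little more (staying above the lower plate) and then draw towards the car.

Emit:
move_arm:
  series:
    - [0,0,0,0,0,0.2,0.1]
    - [0,0,0,0,0,0.4,0.1]
    - [0,0,0,0,0,0.5,0.1]
    - [0,0,0,0,0,0.5,0.1]

```text
time_s: 8.03
eef_pos: [556.2, -30.6, 116.6]
ee_rot: [-0.0, 0.994, 0.112, -0.001]
force: [0.0, 0.2, -0.7]
grip_width: 0.197
```

Run:
```python
from look import *
hitch()
```

```text
t 8.0333 tip in hitch [ -0.25  -9.97 -30.72] F hitch [ 0.1  0.2 -0.7] tilt [-0.0012  0.0001] g 0.197
```

Emit:
move_arm:
  series:
    - [0,0,0,0,-0.1,0,0.1]
    - [0,0,0,0,-0.2,0,0.1]
    - [0,0,0,0,-0.3,0,0.1]
    - [0,0,0,0,-0.4,0,0.1]
    - [0,0,0,0,-0.5,0,0.1]

```text
time_s: 8.45
eef_pos: [555.4, -26.7, 116.9]
ee_rot: [0.001, 0.994, 0.112, -0.0]
force: [0.6, -6.7, -1.4]
grip_width: 0.197
```

Run:
```python
from look import *
hitch()
```

```text
t 8.45 tip in hitch [-3.000e-02 -6.230e+00 -3.039e+01] F hitch [-0.9 -6.6 -1.4] tilt [ 0.0001 -0.0023] g 0.197
```

The reaction along y is 6.6 N, so the drawbar is moving with the pin. Continuing.

Emit:
move_arm:
  series:
    - [0,0,0,0,-0.2,0,0.1]
    - [0,0,0,0,-0.3,0,0.1]
    - [0,0,0,0,-0.4,0,0.1]
    - [0,0,0,0,-0.5,0,0.1]
    - [0,0,0,0,-0.55,0,0.1]

```text
time_s: 8.87
eef_pos: [554.5, -22.3, 117.0]
ee_rot: [0.002, 0.994, 0.112, 0.0]
force: [0.9, -7.1, -1.6]
grip_width: 0.198
```

Run:
```python
from look import *
hitch();fixori(HYAW)
```

```text
t 8.8667 tip in hitch [  0.11  -1.9  -30.27] F hitch [-0.7 -7.1 -1.6] tilt [ 0.0011 -0.0045] g 0.198
rotvec [ 0.0046 -0.0001  0.0007]
```

Emit:
move_arm:
  series:
    - [0.004,0,0,0,-0.1,0,0.1]
    - [0.004,0,0,0,-0.2,0,0.1]
    - [0.004,0,0,0,-0.25,0,0.1]
    - [0.004,0,0,0,-0.25,0,0.1]

```text
time_s: 9.2
eef_pos: [554.2, -20.8, 117.1]
ee_rot: [0.001, 0.994, 0.112, 0.0]
force: [1.8, -5.0, -2.8]
grip_width: 0.197
```

Run:
```python
from look import *
hitch();fixori(HYAW);print(ctrl.sense()['wrist_torque'])
```

```text
t 9.2 tip in hitch [  0.14  -0.23 -30.23] F hitch [ 0.7 -5.3 -2.8] tilt [ 0.001  -0.0027] g 0.197
rotvec [ 0.0029 -0.0003  0.0009]
[-1.309826   -0.22081898 -0.06592966]
```

Emit:
move_arm:
  series:
    - [0.003,0,0,0,-0.1,0,0.1]
    - [0.003,0,0,0,-0.15,0,0.1]
    - [0.003,0,0,0,-0.2,0,0.1]
    - [0.003,0,0,0,-0.2,0,0.1]

```text
time_s: 9.53
eef_pos: [554.1, -20.0, 117.1]
ee_rot: [0.001, 0.994, 0.112, 0.0]
force: [1.1, -7.6, -3.3]
grip_width: 0.2
```

Run:
```python
from look import *
hitch();fixori(HYAW);print(ctrl.sense()['wrist_torque'])
```

```text
t 9.5333 tip in hitch [  0.18   0.65 -30.22] F hitch [-0.6 -7.7 -3.3] tilt [ 0.0011 -0.0023] g 0.2
rotvec [ 0.0025 -0.0006  0.0011]
[-1.50547161 -0.2498991   0.05926436]
```

Emit:
move_arm:
  series:
    - [0.003,0,0,0,-0.1,0,0.1]
    - [0.003,0,0,0,-0.2,0,0.1]
    - [0.003,0,0,0,-0.25,0,0.1]
    - [0.003,0,0,0,-0.25,0,0.1]

```text
time_s: 9.87
eef_pos: [554.0, -19.6, 117.1]
ee_rot: [0.002, 0.994, 0.112, 0.001]
force: [1.5, -11.9, -4.8]
grip_width: 0.197
```

Run:
```python
from look import *
hitch();fixori(HYAW);print(ctrl.sense()['wrist_torque'])
```

```text
t 9.8667 tip in hitch [  0.21   0.91 -30.16] F hitch [ -1.2 -11.9  -4.8] tilt [ 0.0018 -0.0038] g 0.197
rotvec [ 0.0041 -0.0009  0.0013]
[-2.49478376 -0.41741369  0.01967722]
```

Force rises to about 12 N with no further motion: the pin is at the slot's car end. I'll level it, ease back about 0.6 mm, and descend to the lower hole.

Emit:
move_arm:
  series:
    - [0.004,0,0,-0.01,0.05,0,0.1]
    - [0.004,0,0,-0.01,0.06,0,0.1]
    - [0.004,0,0,-0.01,0.06,0,0.1]

```text
time_s: 10.12
eef_pos: [554.1, -20.4, 117.2]
ee_rot: [0.0, 0.994, 0.112, 0.001]
force: [0.1, -3.6, -0.4]
grip_width: 0.198
```

Run:
```python
from look import *
hitch();fixori(HYAW);print(ctrl.sense()['wrist_torque'])
```

```text
t 10.1167 tip in hitch [  0.17   0.37 -30.05] F hitch [-0.7 -3.5 -0.4] tilt [ 0.0012 -0.0003] g 0.198
rotvec [ 0.0005 -0.0011  0.0013]
[-0.63788511 -0.09272269 -0.02288497]
```

Emit:
move_arm:
  series:
    - [0,0,0,-0.01,0,0.15,0.1]
    - [0,0,0,-0.01,0,0.3,0.1]
    - [0,0,0,-0.01,0,0.5,0.1]
    - [0,0,0,-0.01,0,0.7,0.1]
    - [0,0,0,-0.01,0,0.85,0.1]

```text
time_s: 10.53
eef_pos: [554.1, -20.4, 108.6]
ee_rot: [0.0, 0.994, 0.112, 0.001]
force: [1.8, -2.4, 0.2]
grip_width: 0.199
```

Run:
```python
from look import *
hitch();fixori(HYAW);print(ctrl.sense()['wrist_torque'])
```

```text
t 10.5333 tip in hitch [  0.22   0.31 -38.68] F hitch [ 1.2 -2.7  0.2] tilt [ 0.0016 -0.0004] g 0.199
rotvec [ 0.0007 -0.0015  0.0013]
[-0.48408884 -0.18791477 -0.03768679]
```

Now at the lower plate's level with no vertical force. Continuing in small steps.

Emit:
move_arm:
  series:
    - [0,0,0,-0.01,0,0.1,0.1]
    - [0,0,0,-0.01,0,0.2,0.1]
    - [0,0,0,-0.01,0,0.3,0.1]
    - [0,0,0,-0.01,0,0.35,0.1]

```text
time_s: 10.87
eef_pos: [554.1, -20.5, 105.0]
ee_rot: [0.0, 0.994, 0.112, 0.001]
force: [1.4, -2.6, 0.6]
grip_width: 0.197
```

Run:
```python
from look import *
hitch();fixori(HYAW);print(ctrl.sense()['wrist_torque'])
```

```text
t 10.8667 tip in hitch [  0.18   0.28 -42.27] F hitch [ 0.8 -2.8  0.6] tilt [ 0.0017 -0.0004] g 0.197
rotvec [ 0.0008 -0.0016  0.0013]
[-0.50372814 -0.27355569 -0.00316329]
```

It has entered the lower hole. Lowering to about 2 mm above home.

Emit:
move_arm:
  series:
    - [0,0,0,0,0,0.2,0.1]
    - [0,0,0,0,0,0.4,0.1]
    - [0,0,0,0,0,0.6,0.1]
    - [0,0,0,0,0,0.8,0.1]
    - [0,0,0,0,0,1.0,0.1]

```text
time_s: 11.28
eef_pos: [554.1, -20.5, 94.8]
ee_rot: [0.0, 0.994, 0.112, 0.001]
force: [2.1, -2.5, 1.3]
grip_width: 0.199
```

Run:
```python
from look import *
hitch();fixori(HYAW)
```

```text
t 11.2833 tip in hitch [  0.2    0.28 -52.51] F hitch [ 1.5 -2.9  1.3] tilt [ 0.0017 -0.0004] g 0.199
rotvec [ 0.0008 -0.0016  0.0013]
```

Emit:
move_arm:
  series:
    - [0,0,0,0,0,0.15,0.1]
    - [0,0,0,0,0,0.3,0.1]
    - [0,0,0,0,0,0.45,0.1]
    - [0,0,0,0,0,0.5,0.1]

```text
time_s: 11.62
eef_pos: [554.1, -20.5, 89.6]
ee_rot: [0.0, 0.994, 0.112, 0.001]
force: [1.5, -3.0, 0.4]
grip_width: 0.196
```

Run:
```python
from look import *
hitch();fixori(HYAW)
```

```text
t 11.6167 tip in hitch [  0.2    0.24 -57.71] F hitch [ 0.8 -3.3  0.4] tilt [ 0.0016 -0.0004] g 0.196
rotvec [ 0.0008 -0.0015  0.0013]
```

Emit:
move_arm:
  series:
    - [0,0,0,0,0,0.1,0.1]
    - [0,0,0,0,0,0.15,0.1]
    - [0,0,0,0,0,0.2,0.1]
    - [0,0,0,0,0,0.25,0.1]

```text
time_s: 11.95
eef_pos: [554.2, -20.5, 87.6]
ee_rot: [0.0, 0.994, 0.112, 0.001]
force: [-1.7, -1.4, 9.9]
grip_width: 0.198
```

Run:
```python
from look import *
hitch();fixori(HYAW)
cr(capture('side'),300,180,55,45,14,'pics/k1.png')
```

```text
t 11.95 tip in hitch [  0.27   0.21 -59.72] F hitch [-2.  -1.   9.9] tilt [ 0.0018 -0.0005] g 0.198
rotvec [ 0.0009 -0.0017  0.0013]
```

View pics/k1.png

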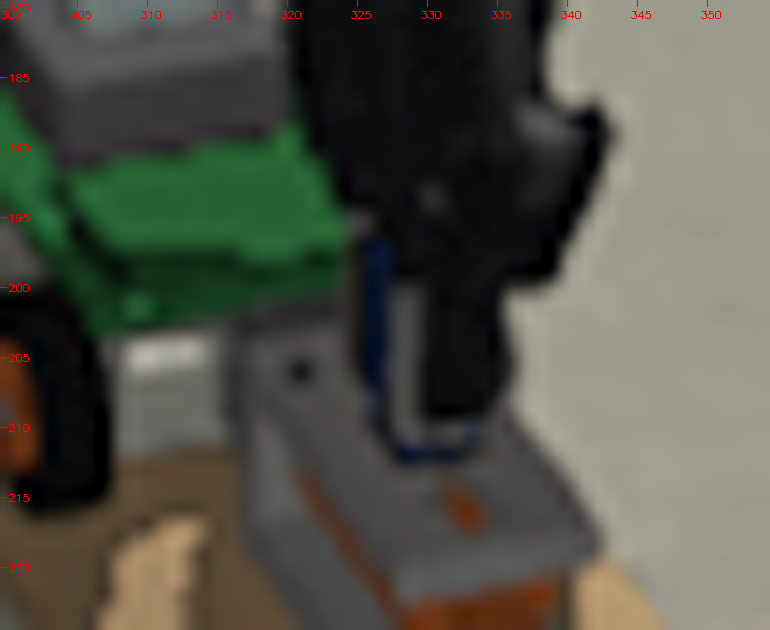

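A vertical reaction of 9.9 N at tip −59.7 mm, with the head's lower edge on the plate (px ~330,212): the pin is home. I'll release by opening only moderately.

Emit:
move_arm:
  series:
    - [0,0,0,0,0,0,0.25]
    - [0,0,0,0,0,0,0.3]
    - [0,0,0,0,0,0,0.4]
    - [0,0,0,0,0,0,0.45]
    - [0,0,0,0,0,0,0.45]

```text
time_s: 12.42
eef_pos: [554.0, -20.3, 87.4]
ee_rot: [0.0, 0.994, 0.112, 0.001]
force: [0.2, -1.1, -0.0]
grip_width: 0.448
```

Run:
```python
from look import *
hitch()
```

```text
t 12.4167 tip in hitch [  0.09   0.43 -59.88] F hitch [-0.1 -1.1 -0. ] tilt [ 0.0013 -0.0002] g 0.448
```

Emit:
move_arm:
  series:
    - [0,0,0,0,0,-1,0.45]
    - [0,0,0,0,0,-3,0.45]
    - [0,0,0,0,0,-6,0.45]
    - [0,0,0,0,0,-9,0.45]
    - [0,0,0,0,0,-12,0.45]

```text
time_s: 12.83
eef_pos: [553.5, -20.2, 209.5]
ee_rot: [0.0, 0.994, 0.112, 0.001]
force: [1.0, 0.3, -0.2]
grip_width: 0.451
```

Emit:
move_arm:
  series:
    - [0,0,0,-3,3,-2,0.45]
    - [0,0,0,-6,6,-3,0.45]
    - [0,0,0,-9,9,-3,0.45]
    - [0,0,0,-12,12,-3,0.45]
    - [0,0,0,-14,14,-3,0.45]

```text
time_s: 13.25
eef_pos: [446.8, -189.3, 240.5]
ee_rot: [0.001, 0.994, 0.112, 0.001]
force: [1.0, -1.0, -0.1]
grip_width: 0.45
```

Run:
```python
from look import *
hitch()
T=capture('top');S=capture('side')
cr(S,300,180,55,45,14,'pics/k2.png')
cr(T,306,160,60,46,13,'pics/k3.png')
cv2.imwrite('pics/k4.png',S['frame'][:,:,::-1])
c,s=np.cos(HYAW),np.sin(HYAW)
for z in(78,122): print(z,[proj(S,[HX+c*p[0]-s*p[1],HY+s*p[0]+c*p[1],z]).round(1).tolist() for p in [(-9,-8.7),(9,-8.7),(9,9.3),(-9,9.3)]])
```

```text
t 13.25 tip in hitch [-141.78 -140.66   93.25] F hitch [ 0.8 -1.2 -0.1] tilt [ 0.0025 -0.0011] g 0.45
78 [[327.5, 213.6], [333.4, 212.4], [331.1, 209.3], [325.2, 210.4]]
122 [[327.9, 200.2], [333.8, 199.1], [331.4, 196.0], [325.5, 197.1]]
```

View pics/k2.png

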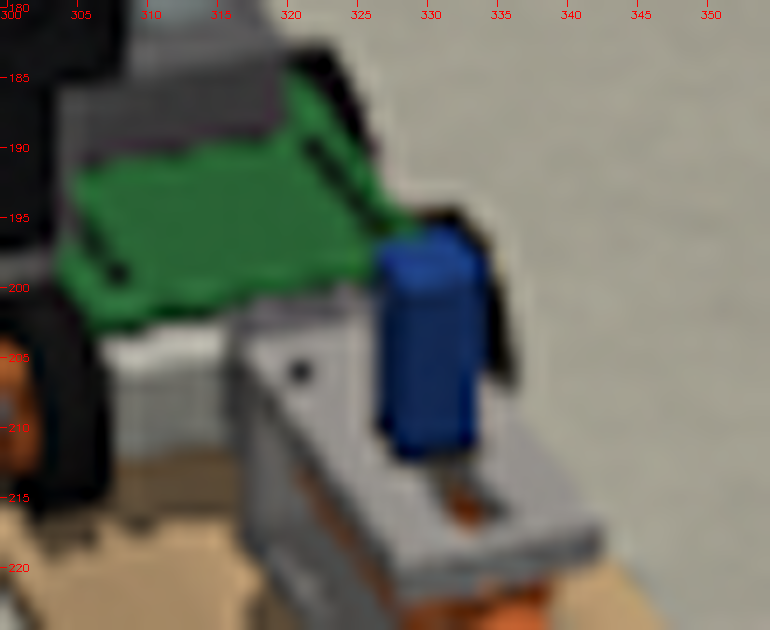

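View pics/k3.png

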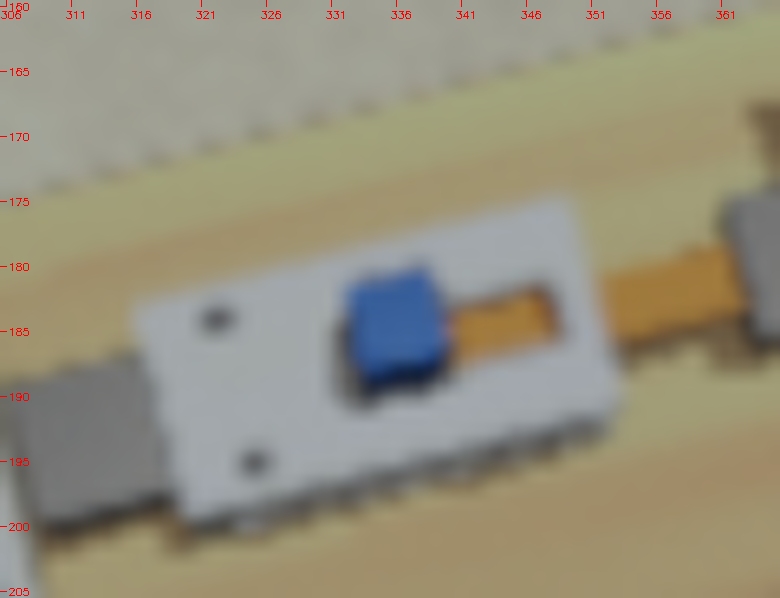

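View pics/k4.png

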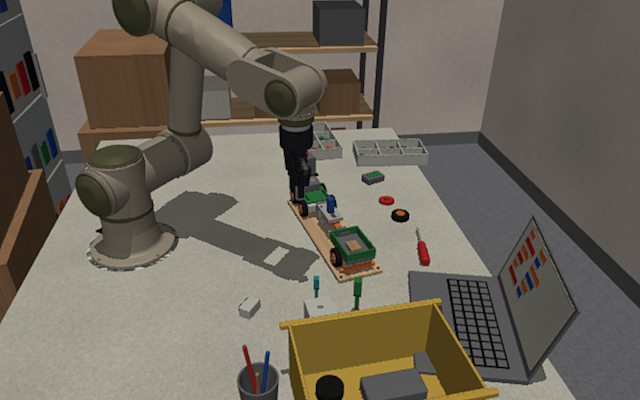

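The head is upright and sits on the plate at px (330,212) (side) with its shadow joined to it. In the top view it is at (336,185), at the slot's car end, with orange drawbar filling the rest of the slot. I'll let the arm come to rest and then hand in.

Emit:
move_arm:
  series:
    - [0,0,0,0,0,0,0.45]
    - [0,0,0,0,0,0,0.45]
    - [0,0,0,0,0,0,0.45]
    - [0,0,0,0,0,0,0.45]

```text
time_s: 13.68
eef_pos: [446.6, -190.5, 240.4]
ee_rot: [0.001, 0.994, 0.11, 0.001]
force: [-0.4, 0.4, 0.4]
grip_width: 0.447
```

Run:
```python
from look import *
hitch();print(np.abs(ctrl.sense()['dq']).max())
print(job.finish_job())
```

```text
t 13.6833 tip in hitch [-142.34 -141.83   93.13] F hitch [-0.3  0.5  0.4] tilt [ 0.0018 -0.0014] g 0.447
0.0025089575295820297
the job is handed in; nothing more can be done
None
```

The blue-headed pin is fully home in the hitch and released, and I handed the job in at about 13.7 s. I lowered it through the slot and the eye. It then drew the drawbar about 10 mm to the slot's car end, against roughly 6–7 N, before going down through the lower plate.

- **Seating:** the last descent stopped at an estimated tip depth of 59.7 mm (60 mm is home) with a 9.9 N reaction. The pictures after release show the head upright on the upper plate at the slot's car end.
- **Forces:** the highest reading was about 12–13 N, when the pin met the slot's end. I only read the force between moves, so a brief higher peak could have gone unseen.
- **Other items:** the arm was clear and at rest when I handed in. The loose things in the last side view look where they were at first. I did not check the red spare pin closely at the end, but the arm never went near it.

No check failed. The visible top plate measured about 89 mm long instead of 80 mm, so I took the hitch position from the slot, and it agreed with the plate's trailer end and the board's edges.

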